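Index the finds turntable to its front stop and lock it

TASK

Turn the finds turntable anticlockwise (seen from above) by its upright post, past the first click stop and into the second, where the post stands at the front of the stand and the deck rests in the click by itself. Then lock it: turn the wing knob on the sloping panel clockwise until it is fully home against its stop, then let go. Keep the bowl upright in the middle of the deck, and leave the wash bottle, the spatula and the brush where they are.

Things in the scene. Friction and masses are not known exactly. Their poses are not given: they have to be found in the camera images.
- stand: Fixed grey turntable stand on the bench, foot plate 250 x 240 x 12 mm. Origin on the bench under the deck's vertical axis; z up, x from its front (robot side) to its rear, y to its left; its yaw varies by up to 0.3 rad. The lock housing is fixed to it at the right rear.
- lock: Lock housing with sloping panel, fixed to the stand. Its origin is the stand's (deck's axis, on the bench), its axes are the stand's turned 30 deg (0.524 rad) anticlockwise from above. In these axes the grey block spans x -85 to 5, y -250 to -150 mm, and its foot plate x -90 to 70, y -260 to -110 mm.
- panel (a point): Centre of the outer face of the aluminium panel on the lock housing, 100 x 100 mm, at x -33, y -200, z 120 mm in the lock's axes. It slopes down towards the lock's -x: its normal leans 33 deg from vertical towards the lock's -x. This point's axes are the lock's, not the panel's.
- lamp (a point): Centre of the underside of a fixed lamp bar over the lock housing, 270 mm above the bench, at x -17, y -200 mm in the lock's axes; bar 30 x 120 x 18 mm (lock's x, y, z), on a 14 mm round column at x 45, y -235 mm. It bars an upright hand from the wing knob; a hand along the knob's axis clears it.
- deck_top (a point): Centre of the deck's upper face, on its vertical axis, 100 mm above the bench. The deck is a white disc 260 mm in diameter, 15 mm thick. Axes turn with the deck: the post lies along its +y.
- post (a point): Upright round wooden post fixed on the deck, 22 mm in diameter, 62 mm tall, 105 mm from the deck's axis. Point on the post's axis, 35 mm above the deck's upper face (135 mm above the bench, 27 mm below the post's top). Steel collar at its foot, 32 mm in diameter, 6 mm high. Leading the post round the axis turns the deck.
- deck (a joint): Deck angle in rad, anticlockwise from above. 0: post at the stand's left (+y), first click stop; 1.571: post at the stand's front (-x), second click stop. Starts at -0.95 to -0.3. Friction about 3 N at the post. A spring click: resistance rises to some 10 N from 0.19 to 0.1 rad before a stop, then the deck drops in and holds within about 0.03 rad. End stops at -1.3, 1.95.
- stop2 (a point): Fixed point of the stand where post is when the deck is in the second click stop: x -105, y 0, z 135 mm in the stand.
- wing (a point): Black wing knob on the panel: point on the knob's axis half-way up the wing, 31 mm out from the panel; at x -50, y -200, z 146 mm in the lock's axes. z: the knob's axis, out of the panel. The wing is a bar 66 mm long, 11 mm thick, 16 to 46 mm out from the panel, centred on the axis; its length lies 0.429 rad about z from this point's x axis. Axes turn with the knob.
- knob (a joint): Wing knob angle in rad, growing clockwise facing the panel. Starts at 0 to 0.35; hard stop at 2.0 (locked), wing then along the lock's y. 0.12 N m friction holds it. A hidden cam tongue swings into the gap of the skirt under the deck from 1.7 to 2.0, only with the deck in the second stop; else it jams near 1.7. More than one grasp's turn: let go and regrasp.
- bowl: Loose terracotta bowl, 100 mm across the rim, 45 mm high, 0.2 to 0.4 kg, standing free in the middle of the deck. Origin at the centre of its underside.
- washbottle_mid (a point): Bystander: loose white wash bottle with red cap, 68 mm in diameter, 170 mm tall, standing; point at its centre, half-way up.
- spatula: Bystander: loose spatula with a wooden handle lying on the bench.
- brush: Bystander: loose brush with a dark wooden handle lying on the bench.
Not all that is in view belongs to the job. Of the things shaped like the bowl, the terracotta one is meant.

How it is judged (in metres and radians):
On the way, in this order (a step that is already met when the one before it is completed fails the run):
1. the deck rests in the second click stop (within 0.045 rad of 1.571) (value of joint deck between 1.526 and 1.616 rad), for 0.3 s.
2. the wing knob is turned fully home (over 1.8 rad) with the deck in the stop (all of step 1 and value of joint knob above 1.8 rad), for 0.2 s.
At the end, for the whole second after the job is handed in: The deck rests within 0.045 rad of its second click stop (1.571 rad), the wing knob stands beyond 1.8 rad (its stop is at 2.0), and the bowl stands upright on the deck within 30 mm of its centre (all of step 2 and velocity of joint deck between -0.05 and 0.05 rad/s and angle between bowl's own z axis and vertical below 0.1 rad and distance between bowl and deck_top below 0.03 m); the robot touches nothing.
It fails at once if the bowl is tipped by more than 0.35 rad or slid over 40 mm off the deck's centre (angle between bowl's own z axis and vertical above 0.35 rad or distance between bowl and deck_top above 0.04 m).
It fails at once if a bystander is moved by more than 30 mm (distance of any of washbottle_mid, spatula, brush from where it was at the start of the episode above 0.03 m).
It also fails if it takes over 67 s, if anything falls off the work surface, if the arm or the gripper's body presses on something with over 40 N, if the wrist force passes 120 N, or if a joint passes its speed limit or range.

ROBOT

A 7-joint arm with a two-finger parallel gripper is mounted at the origin on the work surface. World frame = base frame: x ahead of the robot, y to its left, z up, the work surface at z = 0. Lengths are in m, angles in degrees, forces in N, time in s.
With the tool pointing down it reaches from about 0.425 to 0.975 m from the base axis. Payload 16.7 kg.
Tool frame: the origin (TCP) lies between the finger pads; the fingertips stand 25 mm ahead of it and the grasp point (between the pads) lies 6 mm ahead of it; x points along the fingers, y is the direction in which the jaws open and shut, and the axes are right-handed (so a half turn about x gives the same grasp; the last joint's range is limited). The gripper opens to 85 mm and grips with 20 to 120 N. Pads are 22 mm wide; open, the fingers measure 114 mm over their backs; the gripper's body (76 mm by 85 mm) begins 54 mm behind the grasp point. The pads swing forward as they close: fully open they stand 13 mm farther back than shut.
Start: joints at [55.606, 24.414, 4.234, 92.017, -1.954, 63.644, -3.845], TCP at [0.294, -0.608, 0.256] pointing down, gripper open.
Joint ranges: [-163.25, 163.25], [-28.42, 122.38], [-70.27, 78.77], [12.13, 141.07], [-58.53, 238.53], [9.26, 117.41], [-156.51, 156.51]. Speed limits (degrees/s): [108.29, 108.29, 136.94, 136.94, 172.46, 172.46, 172.46].

INTERFACE

Orientations are given as a 3x3 rotation matrix whose columns are the frame's x, y, z axes.
In Python, from plant import manip gives the robot as it stands.
- The arm moves only by the shell command python3 -m creep 'ROWS' [FORCE]. ROWS is JSON, a list of rows, each a list of 3 entries, a list of its own where there are three numbers: the gripper command: -1 is shut, 1 is fully open, values between are in proportion, then the shift along the world's x, y, z in m, then the turn, a rotation vector about the world's x, y, z in degrees. A call has 1 to 12 rows; each row is the pose to reach, as a shift and turn from the pose commanded when the call began; what a row does not reach only later rows make up. A row lasts 1/12 s, in which the tool goes at most 41.7 mm and 7.16 degrees, less where a joint would pass 70% of its speed; a pose out of reach is approached as far as the arm can. A call with a gripper value outside its range is refused whole. The fingers move at their own pace and stop on an object; FORCE is the grip in N (left out, the last holds). Time passes only in rows, so rows that repeat a pose let the fingers close. It gives the time, the measured TCP pose, the force and the opening at its end, in the units of the state.
- manip.sense(): the state, without advancing time (a new reading comes with each control period).
- manip.get_image(name): name is "scene" or "side" or "wrist"; returns the picture (384x512x3 uint8, red, green, blue); there is no depth.
- manip.camera_info(name): a dict with "intrinsics" (3x3 intrinsics, pixels), "k1" (the pictures are not rectified: a ray, as slopes to the right and down, at radius r is drawn at 1 + k1 r^2 times it, then the intrinsics apply), "R" (3x3) and "t" (3): a world point X has camera coordinates R X + t; the wrist camera has in their place "mount" (4x4, takes a point from camera to tool coordinates, whose origin is the TCP and whose axes are the tool frame's). Camera axes: x right, y down, z forward; pixel columns grow to the right and rows downward; lengths in m; the calibration is good to about 2 mm. A picture is of the moment at which its call begins: read the wrist's pose just before it. camera_info takes no time and is no camera call.
- manip.finish_job(): hands the job in, once; it reports no verdict.
The state is a dict: "time_s": time; "q": joint angles; "qd": joint speeds; "joint_torque": joint torques, N m; "ee_pos": TCP position; "orientation": TCP orientation; "contact_force": force on the tool from outside, world axes, zero at the start; "torque": the same for the moment, N m; "finger_gap": opening from 0.0 (shut) to 1.0 (fully open).
Only numpy, scipy, OpenCV 4.12 (cv2) and the standard library are available. Lean on these libraries where they do the work, as an engineer would, in place of code of your own. Each camera call takes 0.05 s, during which the arm holds its last target.

## Working session

There is one attempt and no reset: what is moved stays moved. The work goes in short steps, Python scripts to look and compute and a shell command to move; the robot and the scene stay as the last step left them, time stands still between calls to the robot, and variables do not carry over. Pictures are saved under pics/ and viewed, and the job is handed in when it is done.

```bash
ls; mkdir -p pics; python3 - <<'E'
from plant import manip
import cv2,json
s=manip.sense();print(s)
for n in("scene","side","wrist"):
    c=manip.camera_info(n);print(n,c)
    cv2.imwrite(f"pics/{n}0.png",cv2.cvtColor(manip.get_image(n),cv2.COLOR_RGB2BGR))
E
```

```text
pics
{'time_s': 0.0, 'q': array([55.60655363, 24.45026285,  4.23186391, 92.05283625, -1.95474067,
       63.64439993, -3.84441744]), 'qd': array([-0.09848561, -0.01387486,  0.02183445, -0.01383257,  0.10766218,
        0.06974783, -0.04723195]), 'joint_torque': array([-2.28929857e-04, -9.49817705e+01,  3.76120716e+00, -4.63529062e+01,
        1.92753825e-02,  1.01413677e-02,  4.21165771e-05]), 'ee_pos': array([ 0.29388052, -0.60723715,  0.25559914]), 'orientation': array([[-6.49405090e-04,  4.35625251e-01, -9.00127890e-01],
       [ 1.14295723e-03, -9.00127169e-01, -4.35625727e-01],
       [-9.99999136e-01, -1.31170524e-03,  8.66461358e-05]]), 'contact_force': array([-0.22101999, -0.56248156,  0.10657705]), 'torque': array([-0.01515802, -0.0228262 , -0.0013677 ]), 'finger_gap': 1.0024111058987595}
scene {'intrinsics': array([[486.32987175,   0.        , 251.39271185],
       [  0.        , 486.32987175, 194.77629442],
       [  0.        ,   0.        ,   1.        ]]), 'k1': 0.055955781525629966, 'R': array([[-0.01235709,  0.99989418,  0.0076773 ],
       [ 0.78639464,  0.01446023, 
[... 375 characters left out ...]
     [-0.53365833,  0.58065121, -0.61486011],
       [ 0.42943041, -0.44028344, -0.78850492]]), 't': array([0.45585354, 0.41855067, 1.12098412])}
wrist {'intrinsics': array([[334.37208727,   0.        , 255.34514868],
       [  0.        , 334.37208727, 189.51828375],
       [  0.        ,   0.        ,   1.        ]]), 'k1': -0.07036937836020035, 'mount': array([[ 5.75633729e-05, -3.16309160e-01,  9.48656161e-01,
        -1.18490480e-01],
       [ 9.99999966e-01, -2.24845744e-04, -1.35648873e-04,
        -8.29380367e-04],
       [ 2.56208281e-04,  9.48656136e-01,  3.16309137e-01,
        -8.15301988e-02],
       [ 0.00000000e+00,  0.00000000e+00,  0.00000000e+00,
         1.00000000e+00]])}
```

View pics/scene0.png

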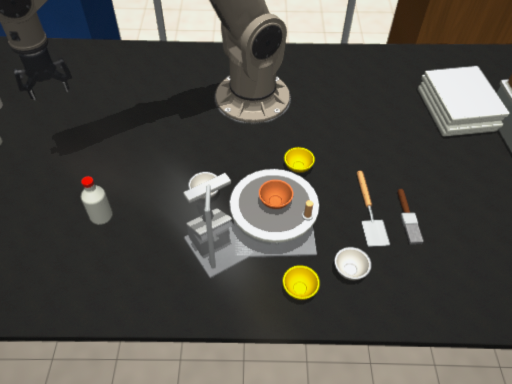

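View pics/side0.png

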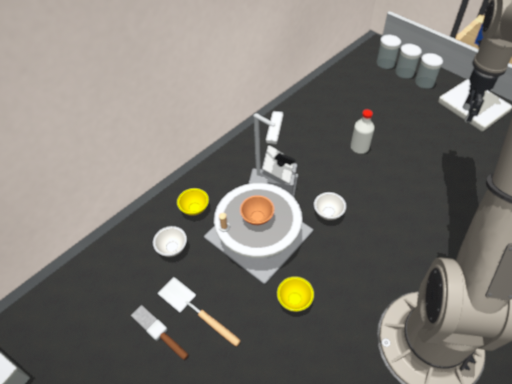

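View pics/wrist0.png

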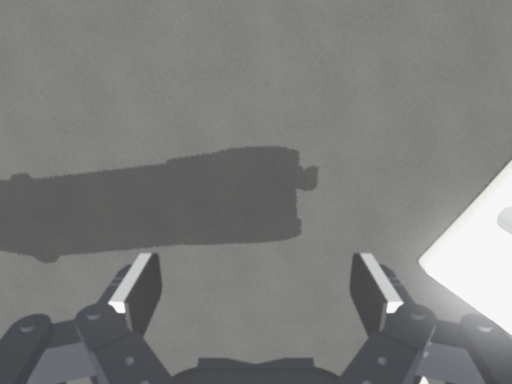

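```bash
cat > h.py <<'E'
import numpy as np,cv2
from plant import manip
def ray(n,u,v,s=None):
    c=manip.camera_info(n);K=np.array(c["intrinsics"]);k=c["k1"]
    d=np.array([(u-K[0,2])/K[0,0],(v-K[1,2])/K[1,1]]);p=d.copy()
    for _ in range(20): p=d/(1+k*(p@p))
    r=np.array([p[0],p[1],1.])
    if "R" in c:
        R=np.array(c["R"]);o=-R.T@c["t"];w=R.T@r
    else:
        M=np.array(c["mount"]);s=s or manip.sense();E=np.array(s["orientation"])
        o=E@M[:3,3]+s["ee_pos"];w=E@M[:3,:3]@r
    return o,w/np.linalg.norm(w)
def onz(n,u,v,z,s=None):
    o,w=ray(n,u,v,s);return o+w*(z-o[2])/w[2]
def tri(rs):
    A=np.zeros((3,3));b=np.zeros(3)
    for o,w in rs:
        P=np.eye(3)-np.outer(w,w);A+=P;b+=P@o
    return np.linalg.solve(A,b)
def proj(n,X,s=None):
    c=manip.camera_info(n);K=np.array(c["intrinsics"])
    if "R" in c: x=np.array(c["R"])@X+c["t"]
    else:
        M=np.array(c["mount"]);E=np.array(s["orientation"]);x=M[:3,:3].T@(E.T@(np.array(X)-s["ee_pos"])-M[:3,3])
    p=x[:2]/x[2];p=p*(1+c["k1"]*(p@p));return K[0,0]*p[0]+K[0,2],K[1,1]*p[1]+K[1,2]
E
python3 - <<'E'
import cv2
for n,(x,y,w,h) in {"scene":(170,135,180,150),"side":(180,100,150,190)}.items():
    im=cv2.imread(f"pics/{n}0.png")[y:y+h,x:x+w];cv2.imwrite(f"pics/{n}0c.png",cv2.resize(im,None,fx=4 if n=="scene" else 3,fy=4 if n=="scene" else 3,interpolation=cv2.INTER_CUBIC))
E
```

```text
(no output)
```

View pics/scene0c.png

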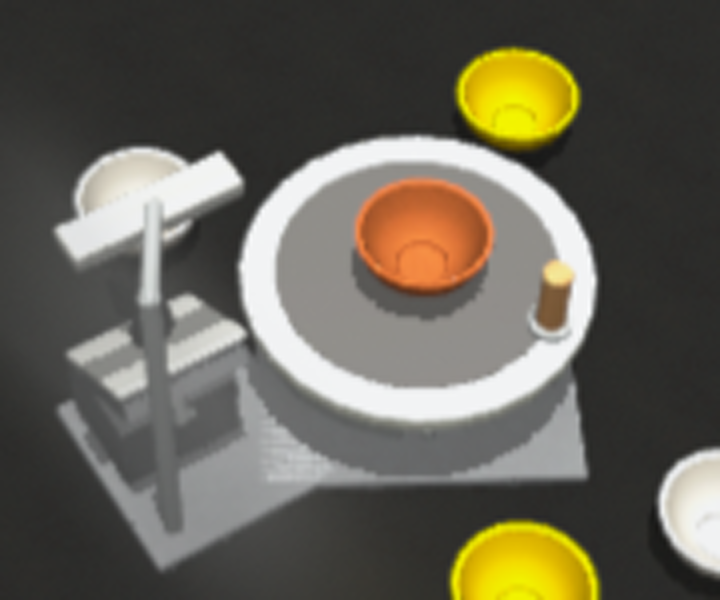

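View pics/side0c.png

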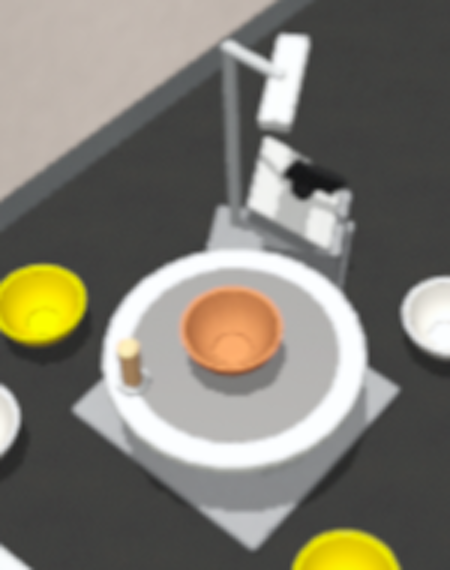

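The bowl-like things in the scene view are terracotta (276,194), yellow (299,160) and (301,283), and white (204,184) and (352,264). The terracotta one on the deck fits, and the crops confirm it. The post's top is at scene (309.5,202.5) and side (223,216). Next I measure the deck circle, the post and the stand's yaw.

```bash
python3 - <<'E'
from h import *
from scipy.optimize import least_squares
for n,(x0,y0,w,h) in {"scene":(228,165,95,80),"side":(208,180,100,78)}.items():
    im=cv2.imread(f"pics/{n}0.png").astype(int)
    m=((im.min(2)>200)).astype(np.uint8);mm=np.zeros_like(m);mm[y0:y0+h,x0:x0+w]=m[y0:y0+h,x0:x0+w]
    cs,_=cv2.findContours(mm,cv2.RETR_EXTERNAL,cv2.CHAIN_APPROX_NONE);c=max(cs,key=cv2.contourArea)[:,0]
    # only outer convex hull; top face + a bit of side wall
    P=np.array([onz(n,u,v,.1)[:2] for u,v in c])
    r=least_squares(lambda p:np.hypot(*(P-p).T)-.13,P.mean(0),loss='soft_l1',f_scale=.002)
    print(n,"deck",r.x,np.abs(r.fun).mean(),len(P))
print("post top",onz("scene",309.5,202.5,.162),onz("side",223,216,.162),tri([ray("scene",309.5,202.5),ray("side",223,216)]))
print("post foot",onz("scene",170+551/4,135+325/4,.106),onz("side",180+132/3,100+381/3,.106))
a=onz("scene",170+265/4,135+482/4,.012);b=onz("scene",170+588/4,135+478/4,.012);print("rear",a,b)
d=b-a;print("yaw rear",np.arctan2(-d[0],d[1]))
q=[onz("side",180+x/3,100+y/3,.012) for x,y in((400,388),(252,548),(74,408))]
print(q);d=q[1]-q[0];print("yaw front",np.arctan2(-d[0],d[1]));d=q[2]-q[1];print("left",np.arctan2(d[1],d[0]))
# lock plate
l=[onz("scene",170+x/4,135+y/4,.012) for x,y in((165,570),(60,408))];d=l[0]-l[1];print("lock right edge",l,np.arctan2(d[1],d[0])-.524)
# lamp underside-ish top
l=[onz("scene",170+x/4,135+y/4,.288) for x,y in((220,153),(55,230))];print(l);d=l[0]-l[1];print("lamp yaw",np.arctan2(-d[0],d[1])-.524)
E
```

```text
scene deck [0.58176171 0.06673225] 0.003170889539517118 224
side deck [0.58068629 0.06940602] 0.0016299328431293924 225
post top [0.62806471 0.1612089  0.162     ] [0.62425472 0.16241057 0.162     ] [0.6258571  0.16145998 0.15922448]
post foot [0.63450264 0.16152833 0.106     ] [0.62522645 0.16437977 0.106     ]
rear [ 0.71035698 -0.0405653   0.012     ] [0.70283652 0.19342487 0.012     ]
yaw rear 0.03212898390152932
[array([ 0.4609332 , -0.05709563,  0.012     ]), array([0.45049456, 0.18187202, 0.012     ]), array([0.69533676, 0.19290989, 0.012     ])]
yaw front 0.043654457370909575
left 0.045051052514336755
lock right edge [array([ 0.78261742, -0.10822869,  0.012     ]), array([ 0.64922513, -0.19471231,  0.012     ])] 0.0512077041104988
[array([ 0.63446195, -0.06699601,  0.288     ]), array([ 0.69883217, -0.16558127,  0.288     ])]
lamp yaw 0.05443892362838898
```

```bash
python3 -m creep '[[1,[0.03,0.12,0.06],[0,0,6]],[1,[0.06,0.24,0.09],[0,0,12]],[1,[0.1,0.4,0.09],[0,0,22]],[1,[0.15,0.6,0.09],[0,0,37.5]],[1,[0.15,0.6,0.09],[0,0,37.5]],[1,[0.15,0.6,0.09],[0,0,37.5]],[1,[0.15,0.6,0.09],[0,0,37.5]],[1,[0.15,0.6,0.09],[0,0,37.5]],[1,[0.15,0.6,0.09],[0,0,37.5]],[1,[0.15,0.6,0.09],[0,0,37.5]],[1,[0.15,0.6,0.09],[0,0,37.5]],[1,[0.15,0.6,0.09],[0,0,37.5]]]'; python3 -c "
from plant import manip;print(manip.sense()['q'])"
```

```text
time_s: 1.15
ee_pos: [0.4129, -0.1292, 0.3336]
orientation: [[0.0, 0.893, -0.449], [-0.0, -0.449, -0.893], [-1.0, 0.0, 0.0]]
contact_force: [1.3, -0.3, 0.9]
finger_gap: 1.003
[ 31.59051253  -1.78784215 -21.94450804 114.36323069  -0.69826037
  67.28083496 -16.76003861]
```

```bash
python3 -m creep '[[1,[0.04,0.13,0],[0,0,0]],[1,[0.04,0.13,0],[0,0,0]],[1,[0.04,0.13,0],[0,0,0]],[1,[0.04,0.13,0],[0,0,0]],[1,[0.2,0.28,-0.05],[0,0,0]],[1,[0.2,0.28,-0.05],[0,0,0]],[1,[0.2,0.28,-0.05],[0,0,0]],[1,[0.2,0.28,-0.05],[0,0,0]],[1,[0.2,0.28,-0.05],[0,0,0]],[1,[0.2,0.28,-0.05],[0,0,0]],[1,[0.2,0.28,-0.05],[0,0,0]],[1,[0.2,0.28,-0.05],[0,0,0]]]'; python3 - <<'E'
from h import *
import pickle
s=manip.sense();print(s['q'],s['ee_pos'],s['orientation'])
pickle.dump(s,open('s1.pkl','wb'))
im=manip.get_image("wrist");cv2.imwrite("pics/wrist1.png",im[:,:,::-1])
E
```

```text
time_s: 2.15
ee_pos: [0.613, 0.1496, 0.2821]
orientation: [[-0.002, 0.894, -0.448], [0.0, -0.448, -0.894], [-1.0, -0.002, 0.001]]
contact_force: [-0.4, -0.3, 0.4]
finger_gap: 1.004
[  6.8549327   22.64319419 -34.61999097  94.4498372   13.63516815
  67.2927879  -57.61382735] [0.61299007 0.14963183 0.28210794] [[-2.09428559e-03  8.94199504e-01 -4.47663781e-01]
 [ 4.25065552e-04 -4.47663926e-01 -8.94201783e-01]
 [-9.99997717e-01 -2.06300036e-03  5.57442705e-04]]
```

View pics/wrist1.png

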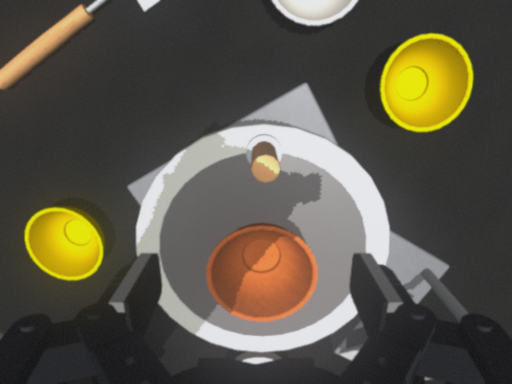

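The wrist view shows the post top at (265,168) and the bowl centred around (262,272), with nothing between the fingers and the post.

```bash
python3 - <<'E'
from h import *
import pickle
s=pickle.load(open('s1.pkl','rb'))
p=onz("wrist",265,168,.162,s);print("post",p)
print("foot",onz("wrist",264,148,.106,s))
im=cv2.imread("pics/wrist1.png").astype(int)
m=(im[:,:,2]>im[:,:,0]*1.6)&(im[:,:,2]>90)&(im[:,:,1]<im[:,:,2]*.62)
m[:,:190]=0;m[:,330:]=0;m[:215]=0
cs,_=cv2.findContours(m.astype(np.uint8),0,1);c=max(cs,key=cv2.contourArea)
(x,y),r=cv2.minEnclosingCircle(c);print(x,y,r,"bowl",onz("wrist",x,y,.145,s))
c0=np.array([.5805,.068]);d=p[:2]-c0;print(np.hypot(*d),np.degrees(np.arctan2(d[1],d[0])),np.arctan2(d[1],d[0])-np.pi/2-.045)
E
```

```text
post [0.62717649 0.16387865 0.162     ]
foot [0.62925679 0.16693354 0.106     ]
261.5 273.5 54.88634490966797 bowl [0.58056937 0.07465628 0.145     ]
0.10663681545916122 64.0418492509954 -0.4980551982991624
```

```bash
python3 -m creep '[[1,[0.014,0.0125,-0.02],[0,0,0]],[1,[0.014,0.0125,-0.05],[0,0,0]],[1,[0.014,0.0125,-0.08],[0,0,0]],[1,[0.014,0.0125,-0.11],[0,0,0]],[1,[0.014,0.0125,-0.135],[0,0,0]],[1,[0.014,0.0125,-0.135],[0,0,0]],[-1,[0.014,0.0125,-0.135],[0,0,0]],[-1,[0.014,0.0125,-0.135],[0,0,0]],[-1,[0.014,0.0125,-0.135],[0,0,0]],[-1,[0.014,0.0125,-0.135],[0,0,0]],[-1,[0.014,0.0125,-0.135],[0,0,0]],[-1,[0.014,0.0125,-0.135],[0,0,0]]]' 40
python3 - <<'E'
from h import *
im=manip.get_image("wrist");cv2.imwrite("pics/wrist2.png",im[:,:,::-1])
s=manip.sense();print(s['contact_force'],s['torque'],s['finger_gap'],s['ee_pos'])
E
```

```text
time_s: 3.2
ee_pos: [0.6275, 0.1614, 0.1495]
orientation: [[0.001, 0.894, -0.449], [0.0, -0.449, -0.894], [-1.0, 0.001, -0.001]]
contact_force: [-1.3, -1.8, 8.8]
finger_gap: 0.25
[-2.93336499 -1.10172404 10.11307911] [-0.26438344  0.58038379 -0.04365735] 0.24832017617337127 [0.62757472 0.16138704 0.14953698]
```

View pics/wrist2.png

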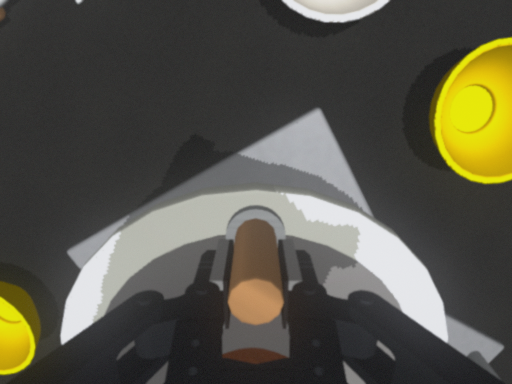

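```bash
python3 - <<'E'
import numpy as np
t0=63.7
p=lambda t:.105*np.array([np.cos(np.radians(t)),np.sin(np.radians(t))])
for a in range(0,125,4): print(a,np.round(p(t0+a)-p(t0),4),np.round(p(t0+a)-p(t0+48*(a//48)),4))
E
```

```text
0 [0. 0.] [0. 0.]
4 [-0.0067  0.003 ] [-0.0067  0.003 ]
8 [-0.0136  0.0056] [-0.0136  0.0056]
12 [-0.0206  0.0076] [-0.0206  0.0076]
16 [-0.0277  0.0092] [-0.0277  0.0092]
20 [-0.035   0.0102] [-0.035   0.0102]
24 [-0.0423  0.0108] [-0.0423  0.0108]
28 [-0.0496  0.0108] [-0.0496  0.0108]
32 [-0.057   0.0103] [-0.057   0.0103]
36 [-0.0642  0.0094] [-0.0642  0.0094]
40 [-0.0714  0.0079] [-0.0714  0.0079]
44 [-0.0784  0.0059] [-0.0784  0.0059]
48 [-0.0853  0.0034] [0. 0.]
52 [-0.0921  0.0005] [-0.0067 -0.0029]
56 [-0.0985 -0.0029] [-0.0132 -0.0064]
60 [-0.1048 -0.0068] [-0.0194 -0.0102]
64 [-0.1107 -0.0111] [-0.0254 -0.0145]
68 [-0.1164 -0.0157] [-0.031  -0.0192]
72 [-0.1217 -0.0208] [-0.0363 -0.0242]
76 [-0.1266 -0.0262] [-0.0413 -0.0296]
80 [-0.1311 -0.032 ] [-0.0458 -0.0354]
84 [-0.1353 -0.038 ] [-0.0499 -0.0415]
88 [-0.139  -0.0444] [-0.0536 -0.0478]
92 [-0.1422 -0.0509] [-0.0569 -0.0543]
96 [-0.145  -0.0577] [0. 0.]
100 [-0.1473 -0.0647] [-0.0023 -0.007 ]
104 [-0.1491 -0.0718] [-0.0041 -0.0141]
108 [-0.1504 -0.079 ] [-0.0054 -0.0213]
112 [-0.1512 -0.0863] [-0.0062 -0.0286]
116 [-0.1515 -0.0936] [-0.0065 -0.0359]
120 [-0.1513 -0.1009] [-0.0063 -0.0432]
124 [-0.1506 -0.1082] [-0.0056 -0.0505]
```

```bash
python3 -m creep '[[-1,[-0.0033,0.0015,0],[0,0,2]],[-1,[-0.0067,0.003,0],[0,0,4]],[-1,[-0.0136,0.0056,0],[0,0,8]],[-1,[-0.0206,0.0076,0],[0,0,12]],[-1,[-0.0277,0.0092,0],[0,0,16]],[-1,[-0.035,0.0102,0],[0,0,20]],[-1,[-0.0423,0.0108,0],[0,0,24]],[-1,[-0.0496,0.0108,0],[0,0,28]],[-1,[-0.057,0.0103,0],[0,0,32]],[-1,[-0.0642,0.0094,0],[0,0,36]],[-1,[-0.0714,0.0079,0],[0,0,40]],[-1,[-0.0784,0.0059,0],[0,0,44]]]' 50
python3 - <<'E'
from h import *
s=manip.sense();d=s['ee_pos'][:2]-[.5805,.068];print(s['contact_force'],s['torque'],s['q'],np.degrees(np.arctan2(d[1],d[0])),np.hypot(*d))
im=manip.get_image("scene");cv2.imwrite("pics/scene3.png",cv2.resize(im[135:285,170:350,::-1],None,fx=4,fy=4))
E
```

```text
time_s: 4.25
ee_pos: [0.5496, 0.1682, 0.1496]
orientation: [[0.003, 0.954, 0.301], [0.002, 0.301, -0.954], [-1.0, 0.003, -0.001]]
contact_force: [3.1, 3.0, 5.3]
finger_gap: 0.241
[3.09292099 3.03265511 5.25640567] [ 0.51157831 -0.52878829  0.06237227] [ 11.17845186  28.07309369 -44.02179668 108.63127234  24.2599375
  52.76484437 -26.92582882] 107.14973994747574 0.10488138090583528
```

View pics/scene3.png

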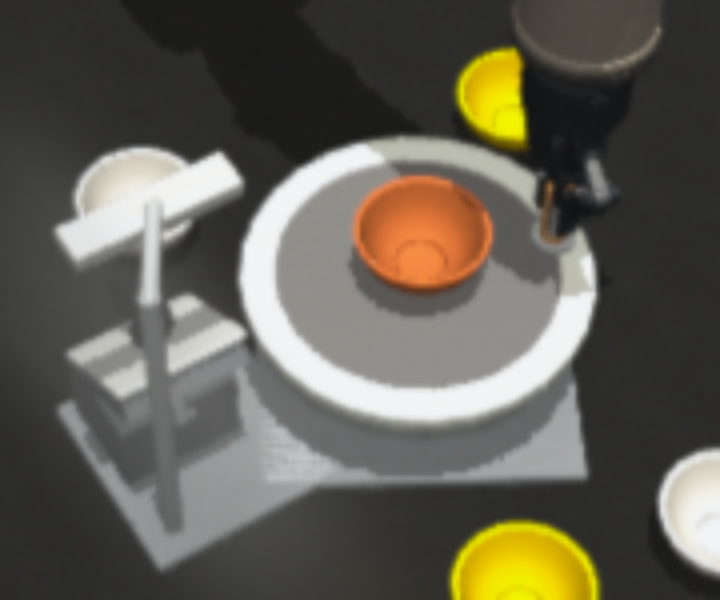

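The deck turns with the gripper and the bowl stays in the middle. I continue along the arc.

```bash
python3 -m creep '[[-1,[-0.0069,-0.0025,0],[0,0,4]],[-1,[-0.0137,-0.0054,0],[0,0,8]],[-1,[-0.0201,-0.0088,0],[0,0,12]],[-1,[-0.0264,-0.0127,0],[0,0,16]],[-1,[-0.0323,-0.017,0],[0,0,20]],[-1,[-0.038,-0.0216,0],[0,0,24]],[-1,[-0.0433,-0.0267,0],[0,0,28]],[-1,[-0.0482,-0.0321,0],[0,0,32]],[-1,[-0.0527,-0.0379,0],[0,0,36]],[-1,[-0.0569,-0.0439,0],[0,0,40]],[-1,[-0.0606,-0.0503,0],[0,0,44]],[-1,[-0.0638,-0.0568,0],[0,0,48]]]'
python3 - <<'E'
from h import *
s=manip.sense();d=s['ee_pos'][:2]-[.5805,.068];print(s['contact_force'],s['torque'],s['q'],np.degrees(np.arctan2(d[1],d[0])),np.hypot(*d))
E
```

```text
time_s: 5.3
ee_pos: [0.4855, 0.1118, 0.1495]
orientation: [[0.003, 0.413, 0.911], [0.002, 0.911, -0.413], [-1.0, 0.003, 0.002]]
contact_force: [0.8, 6.1, 8.3]
finger_gap: 0.246
[0.83783139 6.06374103 8.30217631] [1.26229693 0.09632378 0.19410247] [ 27.42679726  25.50806127 -57.66449282 117.63342154  27.7634043
  51.31936659  19.93752161] 155.24879136063714 0.10461621355348183
```

```bash
python3 -m creep '[[-1,[-0.0028,-0.0068,0],[0,0,4]],[-1,[-0.0051,-0.0138,0],[0,0,8]],[-1,[-0.006,-0.0173,0],[0,0,10]],[-1,[-0.0069,-0.0209,0],[0,0,12]],[-1,[-0.0076,-0.0245,0],[0,0,14]],[-1,[-0.0082,-0.0281,0],[0,0,16]],[-1,[-0.0086,-0.0317,0],[0,0,18]],[-1,[-0.009,-0.0354,0],[0,0,20]],[-1,[-0.0092,-0.039,0],[0,0,22]],[-1,[-0.0093,-0.0427,0],[0,0,24]],[-1,[-0.0092,-0.0482,0],[0,0,27]],[-1,[-0.0092,-0.0482,0],[0,0,27]]]'
python3 - <<'E'
from h import *
s=manip.sense();d=s['ee_pos'][:2]-[.5805,.068];print(s['contact_force'],s['torque'],s['q'],np.degrees(np.arctan2(d[1],d[0])),np.hypot(*d))
E
```

```text
time_s: 6.3
ee_pos: [0.4765, 0.0628, 0.1495]
orientation: [[0.002, -0.045, 0.999], [0.001, 0.999, 0.045], [-1.0, 0.0, 0.002]]
contact_force: [-4.9, 3.0, 17.5]
finger_gap: 0.246
[-4.89992233  2.97838071 17.47650069] [0.67012063 0.92909895 0.63147884] [ 38.2199302   26.73489821 -64.38305494 119.5072158   30.82990409
  52.37443743  49.04363436] -177.11996831617725 0.10414359005798537
```

```bash
python3 -m creep '[[0.3,[0,0,0],[0,0,0]],[0.6,[0,0,0],[0,0,0]],[0.6,[0,0,0],[0,0,0]],[0.6,[0,0,0],[0,0,0]],[0.6,[0,0,0.02],[0,0,0]],[0.6,[0,0,0.05],[0,0,0]],[0.6,[0,0,0.09],[0,0,0]],[0.6,[-0.01,-0.02,0.13],[0,0,-5]],[0.6,[-0.02,-0.06,0.17],[0,0,-10]],[0.6,[-0.02,-0.09,0.2],[0,0,-15]],[0.6,[-0.02,-0.09,0.2],[0,0,-15]],[0.6,[-0.02,-0.09,0.2],[0,0,-15]]]'
python3 - <<'E'
from h import *
import pickle
s=manip.sense();print(s['contact_force'],s['q'])
for n in ("scene","side","wrist"):
    im=manip.get_image(n)[:,:,::-1];cv2.imwrite(f"pics/{n}4.png",im)
pickle.dump(s,open('s4.pkl','wb'))
a=cv2.imread("pics/scene4.png")[135:285,170:350];b=cv2.imread("pics/side4.png")[100:270,180:330]
a=cv2.resize(a,(400,333));b=cv2.resize(b,(400,453));
o=np.zeros((453,800,3),np.uint8);o[:333,:400]=a;o[:,400:]=b;cv2.imwrite("pics/both4.png",o)
E
```

```text
time_s: 7.3
ee_pos: [0.4566, -0.0311, 0.3513]
orientation: [[0.004, 0.225, 0.974], [-0.003, 0.974, -0.225], [-1.0, -0.002, 0.005]]
contact_force: [-0.5, 0.4, -0.7]
finger_gap: 0.801
[-0.49254255  0.41770275 -0.66594825] [ 60.80911577   3.38788343 -65.68311059 108.75385784   3.5107213
  69.67921617  70.95843988]
```

View pics/both4.png

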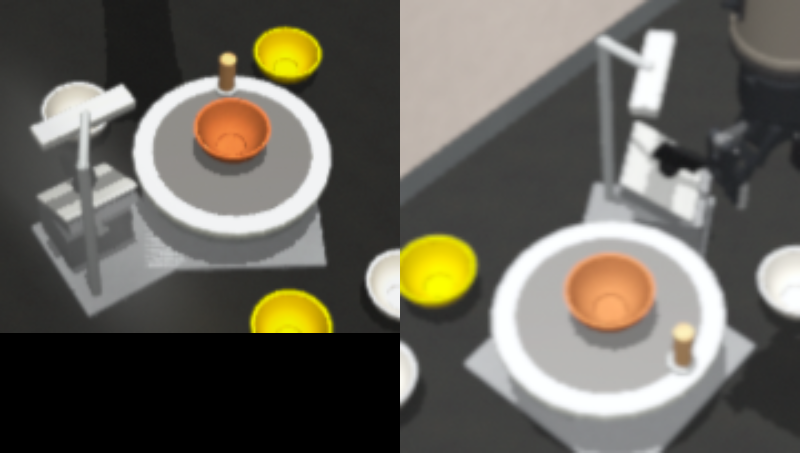

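View pics/wrist4.png

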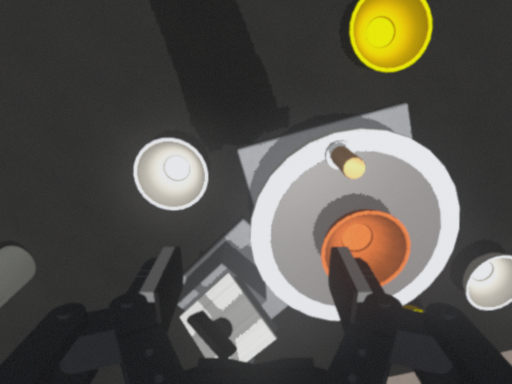

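```bash
python3 - <<'E'
from h import *
import pickle
s=pickle.load(open('s4.pkl','rb'))
c0=np.array([.5805,.068])
for p in (onz("wrist",354,168,.162,s),onz("side",180+283*.375,100+330*.375,.162),onz("scene",170+228*.45,135+57*.45,.162)):
    d=p[:2]-c0;print(p,np.hypot(*d),np.degrees(np.arctan2(d[1],d[0]))%360)
y=.569;R=np.array([[np.cos(y),-np.sin(y),0],[np.sin(y),np.cos(y),0],[0,0,1]]);o=np.array([*c0,0])
W=o+R@[-.05,-.2,.146];P=o+R@[-.033,-.2,.12];n=R@[-np.sin(np.radians(33)),0,np.cos(np.radians(33))]
print("W",W,"n",n, "wing px", proj("wrist",W,s),"side",proj("side",W))
# panel axes: ly lock y; u = ly x n
ly=R@[0,1,0];px=np.cross(ly,n);print("px",px)
# project wing ends for angle phi about n from ly
im=cv2.imread("pics/wrist4.png");big=cv2.resize(im[250:384,150:310],None,fx=5,fy=5,interpolation=cv2.INTER_CUBIC);cv2.imwrite("pics/wing4.png",big[:600])
for a in range(0,180,20):
    e=[proj("wrist",P+n*.046+k*.033*(np.cos(np.radians(a))*ly+np.sin(np.radians(a))*px),s) for k in(1,-1)]
    print(a,np.round(e,0).tolist())
E
```

```text
[0.47786933 0.06099372 0.162     ] 0.10286953922057125 183.90534812322153
[0.47676358 0.06156435 0.162     ] 0.10393585416221535 183.5499947505959
[0.47475003 0.06179202 0.162     ] 0.10593202739246509 183.359654918225
W [ 0.64613597 -0.12742753  0.146     ] n [-0.45882581 -0.293446    0.83867057] wing px (np.float64(212.82644884997043), np.float64(329.8059951903442)) side (np.float64(285.19708792712396), np.float64(159.0793382583725))
px [0.70652979 0.45186721 0.54463904]
0 [[225.0, 317.0], [188.0, 349.0]]
20 [[230.0, 327.0], [184.0, 340.0]]
40 [[232.0, 337.0], [183.0, 330.0]]
60 [[230.0, 347.0], [184.0, 321.0]]
80 [[226.0, 355.0], [188.0, 313.0]]
100 [[219.0, 360.0], [194.0, 307.0]]
120 [[211.0, 362.0], [202.0, 305.0]]
140 [[202.0, 361.0], [211.0, 306.0]]
160 [[195.0, 356.0], [219.0, 310.0]]
```

View pics/wing4.png

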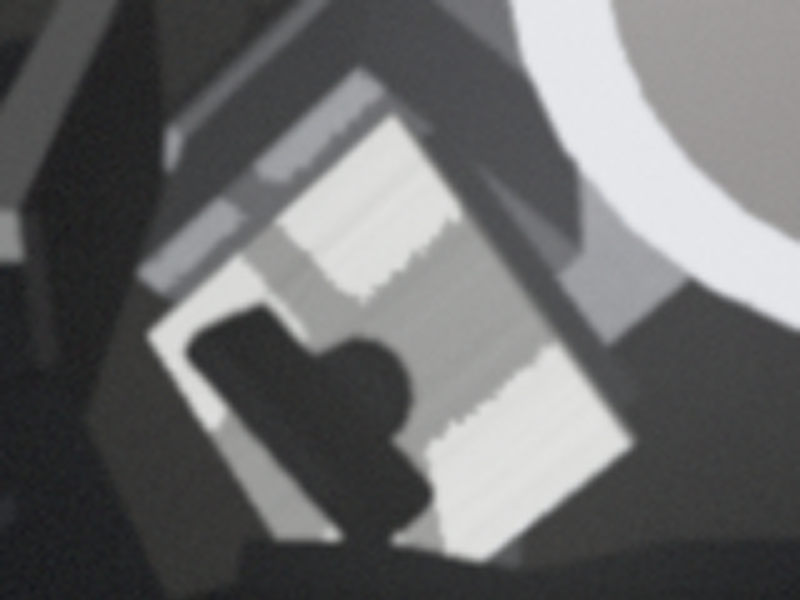

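```bash
cat > k.py <<'E'
from h import *
from scipy.spatial.transform import Rotation as Ro
c0=np.array([.5805,.068])
y=.569;R=np.array([[np.cos(y),-np.sin(y),0],[np.sin(y),np.cos(y),0],[0,0,1]]);o=np.array([*c0,0])
P=o+R@[-.033,-.2,.12];n=R@[-np.sin(np.radians(33)),0,np.cos(np.radians(33))];ly=R@[0,1,0];px=np.cross(ly,n)
def wing(a): a=np.radians(a);return np.cos(a)*ly+np.sin(a)*px
def go(a,out,sgn=1):
    """a: wing angle from ly clockwise (deg); out: TCP distance from panel"""
    s=manip.sense();v=sgn*wing(a-90);T=np.c_[-n,v,np.cross(-n,v)];E=np.array(s['orientation'])
    p=P+n*out
    print("pos",np.round(p,4),"shift",np.round(p-s['ee_pos'],4),"rotvec",np.round(Ro.from_matrix(T@E.T).as_rotvec(degrees=True),1))
    return T
E
python3 - <<'E'
from k import *
go(72,.142);go(72,.142,-1)
E
```

```text
pos [ 0.5953 -0.1599  0.2391] shift [ 0.1398 -0.1324 -0.1088] rotvec [  0.6 -34.7  61.5]
pos [ 0.5953 -0.1599  0.2391] shift [ 0.1398 -0.1324 -0.1088] rotvec [  39.3    0.6 -113. ]
```

```bash
python3 -m creep '[[0.2,[0.01,-0.02,0],[0.1,-3.5,6]],[0.2,[0.02,-0.04,0],[0.1,-7,12.2]],[0.2,[0.03,-0.06,0],[0.2,-10.4,18.4]],[0.2,[0.04,-0.08,-0.01],[0.2,-13.9,24.6]],[0.2,[0.05,-0.1,-0.02],[0.3,-17.3,30.7]],[0.2,[0.07,-0.13,-0.04],[0.4,-20.8,36.9]],[0.2,[0.09,-0.132,-0.06],[0.4,-24.3,43]],[0.2,[0.11,-0.132,-0.08],[0.5,-27.7,49.2]],[0.2,[0.125,-0.132,-0.1],[0.5,-31.2,55.3]],[0.2,[0.14,-0.132,-0.109],[0.6,-34.7,61.5]],[0.2,[0.14,-0.132,-0.109],[0.6,-34.7,61.5]],[0.2,[0.14,-0.132,-0.109],[0.6,-34.7,61.5]]]'
python3 - <<'E'
from k import *
import pickle
s=manip.sense();print(s['contact_force'],s['q'],s['ee_pos']);print(go(72,.142))
im=manip.get_image("wrist")[:,:,::-1];cv2.imwrite("pics/wrist5.png",im)
pickle.dump(s,open('s5.pkl','wb'))
print(proj("wrist",P,s),proj("wrist",P+n*.046,s))
E
```

```text
time_s: 8.45
ee_pos: [0.5954, -0.1582, 0.2369]
orientation: [[0.456, -0.733, 0.504], [0.3, 0.66, 0.689], [-0.838, -0.163, 0.521]]
contact_force: [0.1, -0.5, 0.6]
finger_gap: 0.599
[ 0.09304711 -0.50530608  0.57401216] [ 75.79917593  28.57272344 -67.22482164 113.18724866   2.63789149
  32.07187274 155.46731467] [ 0.59544873 -0.15823946  0.23688055]
pos [ 0.5953 -0.1599  0.2391] shift [-0.0001 -0.0017  0.0022] rotvec [-0.4 -0.1 -0.2]
[[ 0.45882581 -0.73074934  0.50545453]
 [ 0.293446    0.66157358  0.69007959]
 [-0.83867057 -0.16830272  0.5179825 ]]
(np.float64(251.95915334427096), np.float64(182.20217373462057)) (np.float64(251.71923191212608), np.float64(202.55473863372887))
```

View pics/wrist5.png

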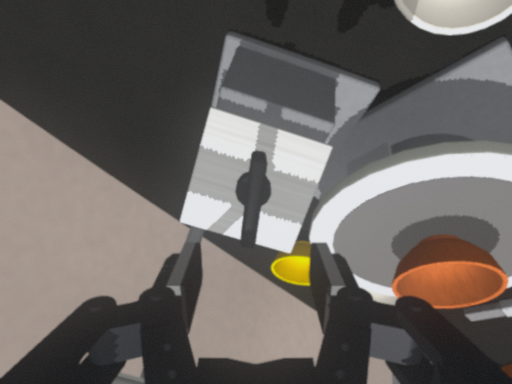

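```bash
python3 - <<'E'
from k import *
import pickle
s=pickle.load(open('s5.pkl','rb'))
im=cv2.imread("pics/wrist5.png");cv2.imwrite("pics/wing5.png",cv2.resize(im[95:260,170:340],None,fx=3.5,fy=3.5,interpolation=cv2.INTER_CUBIC))
def pl(u,v,h):
    o_,w=ray("wrist",u,v,s);t=((P+n*h-o_)@n)/(w@n);d=o_+w*t-P;return d@ly,d@px
for q in((259,152),(248,244)):print(pl(*q,.046))
a,b=np.array(pl(259,152,.046)),np.array(pl(248,244,.046));d=b-a;print(np.degrees(np.arctan2(d[1],d[0]))%180,np.hypot(*d),(a+b)/2)
for q in((218,109),(331,147),(294,252),(181,221)):print("panel corner",pl(*q,0))
E
```

```text
(np.float64(-0.006160308504682993), np.float64(-0.03456638438481564))
(np.float64(0.0070685158138793), np.float64(0.030690758542642305))
78.54038316023211 0.06658450642533938 [ 0.0004541  -0.00193781]
panel corner (np.float64(-0.042077800259597294), np.float64(-0.04726355324989925))
panel corner (np.float64(0.05011189019040492), np.float64(-0.04654901449061316))
panel corner (np.float64(0.054298091225809586), np.float64(0.04941141274019487))
panel corner (np.float64(-0.04640783295143951), np.float64(0.05086894740582))
```

View pics/wing5.png

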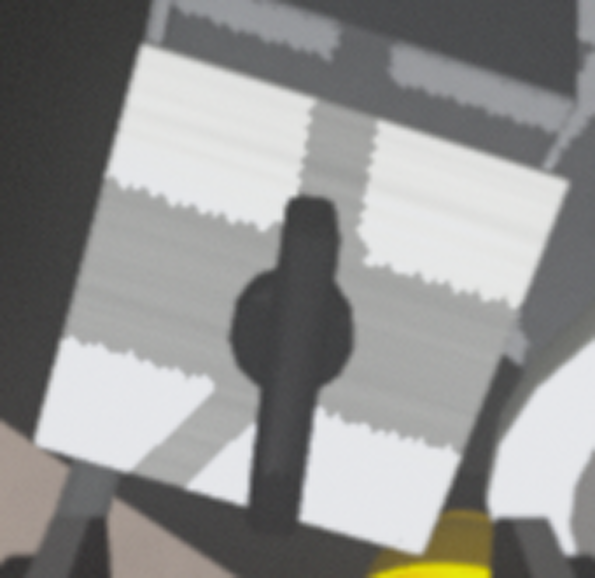

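```bash
python3 - <<'E'
from k import *
go(78.5,.1);go(78.5,.042)
E
```

```text
pos [ 0.6146 -0.1476  0.2039] shift [ 0.019   0.0105 -0.034 ] rotvec [ 2.7  1.8 -5.6]
pos [ 0.6412 -0.1306  0.1552] shift [ 0.0457  0.0276 -0.0827] rotvec [ 2.7  1.8 -5.6]
```

```bash
python3 -m creep '[[0.2,[0.006,0.003,-0.01],[1.3,0.9,-2.8]],[0.2,[0.012,0.007,-0.022],[2.7,1.8,-5.6]],[0.2,[0.019,0.0105,-0.034],[2.7,1.8,-5.6]],[0.2,[0.0257,0.015,-0.046],[2.7,1.8,-5.6]],[0.2,[0.0323,0.019,-0.058],[2.7,1.8,-5.6]],[0.2,[0.039,0.0235,-0.07],[2.7,1.8,-5.6]],[0.2,[0.0457,0.0276,-0.0827],[2.7,1.8,-5.6]],[0.2,[0.0457,0.0276,-0.0827],[2.7,1.8,-5.6]],[0.2,[0.0457,0.0276,-0.0827],[2.7,1.8,-5.6]]]'
python3 - <<'E'
from k import *
s=manip.sense();print(s['contact_force'],s['torque'],s['q']);go(78.5,.042)
im=manip.get_image("wrist")[:,:,::-1];cv2.imwrite("pics/wrist6.png",im)
E
```

```text
time_s: 9.25
ee_pos: [0.6414, -0.1305, 0.157]
orientation: [[0.46, -0.669, 0.584], [0.289, 0.735, 0.614], [-0.84, -0.113, 0.531]]
contact_force: [0.1, -0.4, 0.0]
finger_gap: 0.599
[ 0.05854338 -0.37435059  0.04588127] [-0.3302858   0.51389729 -0.04124616] [ 59.75137152  33.29541081 -54.21713525 113.58678834   6.77371181
  21.99885535 144.531344  ]
pos [ 0.6412 -0.1306  0.1552] shift [-0.0002 -0.0001 -0.0018] rotvec [ 0.3  0.1 -0. ]
```

View pics/wrist6.png

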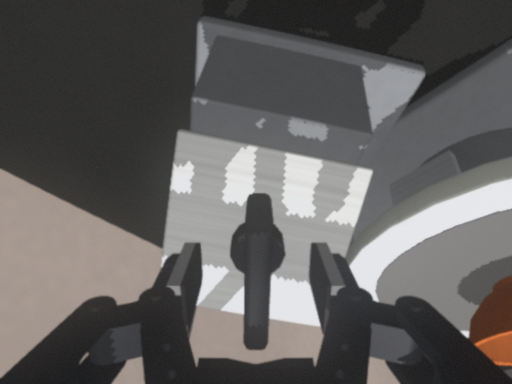

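The wing stands upright between the open fingers, from (259,200) to (256,345), and is well centred. I close and turn clockwise.

```bash
python3 -m creep '[[-1,[0,0,0],[0,0,0]],[-1,[0,0,0],[0,0,0]],[-1,[0,0,0],[0,0,0]],[-1,[0,0,0],[0,0,0]],[-1,[0,0,0],[0,0,0]],[-1,[0,0,0],[2.3,1.5,-4.2]],[-1,[0,0,0],[4.6,2.9,-8.4]],[-1,[0,0,0],[6.9,4.4,-12.6]],[-1,[0,0,0],[9.2,5.9,-16.8]],[-1,[0,0,0],[11.5,7.3,-21]],[-1,[0,0,0],[13.8,8.8,-25.2]],[-1,[0,0,0],[13.8,8.8,-25.2]]]' 60
python3 - <<'E'
from k import *
s=manip.sense();print(s['contact_force'],s['torque'],s['q']);go(108.5,.042)
E
```

```text
time_s: 10.3
ee_pos: [0.6396, -0.1305, 0.1568]
orientation: [[0.455, -0.282, 0.845], [0.291, 0.944, 0.159], [-0.842, 0.173, 0.511]]
contact_force: [-24.6, 4.3, 23.8]
finger_gap: 0.119
[-24.55357146   4.34105056  23.80690137] [2.3058394  2.69623155 2.04856193] [ 55.31390115  30.61641039 -47.79962404 113.81484864  -4.94299129
  21.86532499 124.38958302]
pos [ 0.6412 -0.1306  0.1552] shift [ 0.0016 -0.0001 -0.0015] rotvec [ 0.1 -0.3  0.2]
```

```bash
python3 -m creep '[[-1,[-0.001,0,0.001],[0,0,0]],[-1,[-0.0015,0,0.0015],[2.3,1.5,-4.2]],[-1,[-0.0015,0,0.0015],[4.6,2.9,-8.4]],[-1,[-0.0015,0,0.0015],[6.9,4.4,-12.6]],[-1,[-0.0015,0,0.0015],[9.2,5.9,-16.8]],[-1,[-0.0015,0,0.0015],[11.5,7.3,-21]],[-1,[-0.0015,0,0.0015],[13.8,8.8,-25.2]],[-1,[-0.0015,0,0.0015],[16.1,10.3,-29.4]],[-1,[-0.0015,0,0.0015],[16.1,10.3,-29.4]]]'
python3 - <<'E'
from k import *
s=manip.sense();print(s['contact_force'],s['torque'],s['q']);go(143.5,.042)
E
```

```text
time_s: 11.05
ee_pos: [0.6392, -0.1293, 0.1574]
orientation: [[0.453, 0.253, 0.855], [0.294, 0.863, -0.411], [-0.841, 0.438, 0.317]]
contact_force: [8.4, 13.8, -14.9]
finger_gap: 0.115
[  8.41358168  13.80237414 -14.93657627] [1.23208927 0.29954341 0.6582875 ] [ 49.4987039   28.06498366 -39.978215   114.08168507 -17.69023116
  22.45378626 100.46968819]
pos [ 0.6412 -0.1306  0.1552] shift [ 0.002  -0.0013 -0.0022] rotvec [-0.1 -0.4  0.1]
```

```bash
python3 -m creep '[[-1,[0.0005,0.0005,-0.0007],[2.3,1.5,-4.2]],[-1,[0.0005,0.0005,-0.0007],[4.6,2.9,-8.4]],[-1,[0.0005,0.0005,-0.0007],[6.9,4.4,-12.6]],[-1,[0.0005,0.0005,-0.0007],[9.2,5.9,-16.8]],[-1,[0.0005,0.0005,-0.0007],[11.5,7.3,-21]],[-1,[0.0005,0.0005,-0.0007],[13.8,8.8,-25.2]],[-1,[0.0005,0.0005,-0.0007],[15.1,9.7,-27.7]],[-1,[0.0005,0.0005,-0.0007],[15.1,9.7,-27.7]]]'
python3 - <<'E'
from k import *
s=manip.sense();print(s['contact_force'],s['torque'],s['torque']@n,s['q']);go(180,.042)
E
```

```text
time_s: 11.72
ee_pos: [0.6399, -0.1285, 0.1579]
orientation: [[0.452, 0.676, 0.582], [0.296, 0.502, -0.813], [-0.841, 0.54, 0.027]]
contact_force: [-6.1, 13.4, 8.2]
finger_gap: 0.115
[-6.05978111 13.37495271  8.18309755] [2.51017443 0.76041394 1.49294519] -0.12278405347016919 [ 43.20357527  26.16752516 -31.94542811 114.29411553 -28.15890846
  23.66144377  76.66094844]
pos [ 0.6412 -0.1306  0.1552] shift [ 0.0013 -0.0021 -0.0026] rotvec [ 1.4  0.6 -3. ]
```

```bash
python3 -m creep '[[-1,[0,-0.0005,0],[0.5,0.3,-0.8]],[-1,[0,-0.0005,0],[0.9,0.6,-1.7]],[-1,[0,-0.0005,0],[1.4,0.9,-2.5]],[-1,[0,-0.0005,0],[1.8,1.2,-3.4]],[-1,[0,-0.0005,0],[2.3,1.5,-4.2]],[-1,[0,-0.0005,0],[2.8,1.8,-5]],[-1,[0,-0.0005,0],[2.8,1.8,-5]]]'
python3 - <<'E'
from k import *
s=manip.sense();print(s['contact_force'],s['torque'],s['torque']@n,s['q']);go(180,.042)
E
```

```text
time_s: 12.3
ee_pos: [0.6399, -0.1285, 0.1579]
orientation: [[0.451, 0.731, 0.513], [0.299, 0.418, -0.858], [-0.841, 0.54, -0.03]]
contact_force: [-4.7, 13.1, 7.1]
finger_gap: 0.111
[-4.7000607  13.11228361  7.09804201] [2.05931714 0.22968493 2.89327898] 1.4142399442853308 [ 42.1580228   25.94110751 -30.56881867 114.27148767 -29.80675367
  24.06752004  72.40081936]
pos [ 0.6412 -0.1306  0.1552] shift [ 0.0012 -0.0021 -0.0027] rotvec [-1.3 -1.2  1.7]
```

The torque about the knob's axis rose from 0.1 to 1.4 N m near the nominal stop angle, so the knob is home. I release and back out along the axis.

```bash
python3 -m creep '[[0,[0,0,0],[0,0,0]],[0.2,[0,0,0],[0,0,0]],[0.2,[0,0,0],[0,0,0]],[0.2,[-0.007,-0.004,0.012],[0,0,0]],[0.2,[-0.014,-0.009,0.025],[0,0,0]],[0.2,[-0.028,-0.018,0.05],[0,0,0]],[0.2,[-0.046,-0.029,0.084],[0,0,0]],[0.2,[-0.064,-0.041,0.117],[0,0,0]],[0.2,[-0.1,-0.06,0.14],[0,0,0]],[0.2,[-0.13,-0.08,0.16],[0,0,0]],[0.2,[-0.13,-0.08,0.16],[0,0,0]],[0.2,[-0.13,-0.08,0.16],[0,0,0]]]'
python3 - <<'E'
from k import *
import pickle
s=manip.sense();print(s['contact_force'],s['ee_pos'])
for q in ("scene","side","wrist"):
    im=manip.get_image(q)[:,:,::-1];cv2.imwrite(f"pics/{q}7.png",im)
pickle.dump(s,open('s7.pkl','wb'))
print([np.round(proj("wrist",P+n*.046+x*ly,s)) for x in(-.033,0,.033)])
a=cv2.imread("pics/scene7.png")[135:285,170:350];b=cv2.imread("pics/side7.png")[100:270,180:330]
a=cv2.resize(a,(400,333));b=cv2.resize(b,(400,453));
o=np.zeros((453,800,3),np.uint8);o[:333,:400]=a;o[:,400:]=b;cv2.imwrite("pics/both7.png",o)
E
```

```text
time_s: 13.3
ee_pos: [0.5092, -0.215, 0.3189]
orientation: [[0.456, 0.733, 0.504], [0.289, 0.413, -0.863], [-0.842, 0.539, -0.023]]
contact_force: [0.4, 0.8, -0.9]
finger_gap: 0.601
[ 0.41417599  0.80495882 -0.93630139] [ 0.50924928 -0.21495631  0.31887326]
[array([297., 190.]), array([297., 160.]), array([296., 128.])]
```

View pics/both7.png

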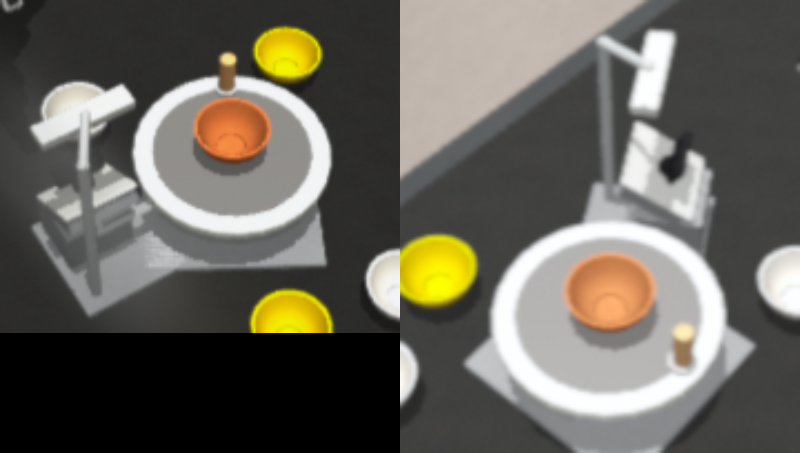

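View pics/wrist7.png

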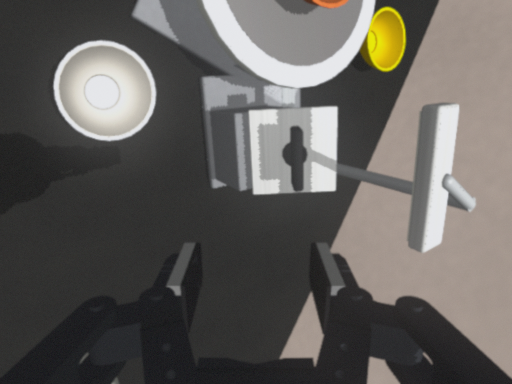

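View pics/scene7.png

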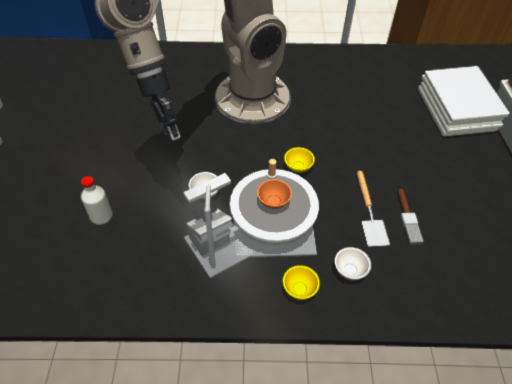

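In the wrist view the wing runs from (296,128) to (298,189), along the panel edge as predicted for the fully home position. The post is at the front, and the bowl and bystanders are where they were. One last check is the bowl's offset and the post angle.

```bash
python3 - <<'E'
from h import *
c0=np.array([.5805,.068]);rs=[]
for q,(x,y,w,h) in {"scene":(250,170,50,45),"side":(235,185,50,45)}.items():
    im=cv2.imread(f"pics/{q}7.png").astype(int)
    m=((im[:,:,2]>im[:,:,0]*1.8)&(im[:,:,2]>110)&(im[:,:,1]<im[:,:,2]*.7)).astype(np.uint8)
    k=np.zeros_like(m);k[y:y+h,x:x+w]=m[y:y+h,x:x+w]
    c=max(cv2.findContours(k,0,1)[0],key=cv2.contourArea)[:,0]
    top=[onz(q,u,v,.145)[:2] for u,v in c]
    x0,y0,w0,h0=cv2.boundingRect(c);
    # widest row extremes = rim sides
    l=c[c[:,0].argmin()];r=c[c[:,0].argmax()];mid=(l+r)/2
    print(q,x0,y0,w0,h0,"rim-mid",onz(q,*mid,.145)[:2]-c0)
for p in (onz("side",286.1,223.8,.162),onz("scene",272.6,160.6,.162)):
    d=p[:2]-c0;print("deck",np.arctan2(d[1],d[0])%(2*np.pi)-np.pi/2-.045)
print(manip.sense()['qd'].round(2))
E
```

```text
scene 257 179 35 28 rim-mid [ 0.00068894 -0.00304673]
side 243 196 32 28 rim-mid [-0.00461003  0.00090995]
deck 1.5860842680232152
deck 1.5842969972732623
[-0.86  0.63 -0.22  0.09  0.01  0.22  0.2 ]
```

```bash
python3 -m creep '[[0.2,[0,0,0],[0,0,0]],[0.2,[0,0,0],[0,0,0]],[0.2,[0,0,0],[0,0,0]]]'; python3 -c "
from plant import manip;print(manip.finish_job())"
```

```text
time_s: 13.7
ee_pos: [0.5108, -0.2114, 0.3168]
orientation: [[0.452, 0.732, 0.509], [0.295, 0.416, -0.86], [-0.842, 0.539, -0.028]]
contact_force: [0.6, 0.2, -0.0]
finger_gap: 0.602
the job is handed in; nothing more can be done
None
```

I turned the deck by its post past the first click stop into the second. I then turned the wing knob about 101° clockwise in a single grasp until it met its stop, let go, and backed clear. The job was handed in at 13.7 s; the interface reports no verdict.

The last checks, from the camera images and the force reading:
- **Deck:** about 1.585 rad in two views, against 1.571 (allowed 1.526 to 1.616). The post did not move after release.
- **Knob:** the wing lies along the lock's y axis, as expected at 2.0 rad. The torque about its axis rose to 1.4 N m at the stop.
- **Bowl:** it looks upright in the images and is within 5 mm of the deck's centre.
- **Bystanders:** the wash bottle, spatula and brush look unmoved by eye in the scene view; I did not measure them.
- **Robot:** the last force reading was about 0.6 N, so the hand was touching nothing.

No check failed. The one oddity was a wrist force of about 34 N early in the knob turn, well under the 120 N limit. I backed off 1.5 to 2 mm and it dropped.

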